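# Lengthen the microscopy bench lamp arm by one hole

## Robot

A 6-joint arm with a two-finger parallel gripper is mounted at the origin on the work surface. World frame = base frame: x ahead of the robot, y to its left, z up, the work surface at z = 0. Lengths are in m, angles in degrees, forces in N, time in s.
With the tool pointing down it reaches from about 0.4 to 0.825 m from the base axis. Payload 7 kg.
Tool frame: the origin (TCP) lies between the finger pads; the fingertips stand 14 mm ahead of it and the grasp point (between the pads) lies 5 mm behind it; z points along the fingers, y is the line along which they close (so a half turn about z gives the same grasp; the last joint's range is limited). The gripper opens to 88 mm and grips with 3 to 60 N. Pads are 19 mm wide; open, the fingers measure 130 mm over their backs; the gripper's body (78 mm by 193 mm) begins 47 mm behind the grasp point.
Start: joints at [86.58, 20.546, 0.682, 0, -70.136, -16.507], TCP at [0.23, 0.635, 0.241] pointing down, gripper open.
Joint ranges: [-176.03, 176.03], [-82.01, 121.73], [-58.28, 71.71], [-173.87, 95.51], [-174.79, -0.11], [-173.66, 173.66]. Speed limits (degrees/s): [136.94, 136.94, 172.46, 180, 180, 180].

## Interface

Orientations are given as [roll, pitch, yaw] about the fixed x, y, z axes, in that order (R = Rz(yaw) Ry(pitch) Rx(roll)).
In Python, from plant import status, cams, job gives the robot as it stands. The module is installed in compiled form; this text tells all that it offers.
- The arm moves only by the tool step_arm, never from a script. Its arguments are lists of equal length, an entry for each row: "xyz": the shift along the tool's x, y, z each as a share of 20 cm, from -1 to 1, a list of three; "yaw": the turn about the tool's z as a share of 360 degrees, from -1 to 1; "claw": the closure, from -1 (fully open) to 1 (shut). A call has 1 to 20 rows; each row is the pose to reach, as a shift and turn from the pose commanded when the call began, along the tool's axes at that moment, turning the shorter way round; what a row does not reach only later rows make up. A row lasts 1/12 s, in which the tool goes at most 41.7 mm and 7.16 degrees, less where a joint would pass 70% of its speed; a pose out of reach is approached as far as the arm can. A call with a number of a shift or a turn outside -1 to 1 is refused whole. A call with a gripper value outside its range is refused whole. The fingers move at their own pace and stop on an object; "grip_force" is the grip in N (left out, the last holds). Time passes only in rows, so rows that repeat a pose let the fingers close. It gives the time, the measured TCP pose, the force, the opening and the grip force at its end, in the units of the state.
- status.get_state(): the state, without advancing time (a new reading comes with each control period).
- cams.capture(name): name is "scene" or "top" or "wrist"; returns (picture, depth): 400x640x3 uint8, blue, green, red; 400x640 float32, m along the optical axis (not along the pixel's ray), 0 where there is no reading.
- cams.calibration(name): a dict with "mtx" (3x3 intrinsics, pixels), "camera_from_world" (4x4, takes a point from world to camera coordinates); the wrist camera has in their place "T_tool_cam" (4x4, takes a point from camera to tool coordinates, whose origin is the TCP and whose axes are the flange's). Camera axes: x right, y down, z forward; pixel columns grow to the right and rows downward; lengths in m; the calibration is good to about 2 mm. A picture is of the moment at which its call begins: read the wrist's pose just before it. calibration takes no time and is no camera call.
- job.close_job(): hands the job in; it is judged then, once.
The state is a dict: "time_s": time; "joints": joint angles; "qd": joint speeds; "joint_torque": joint torques, N m; "tcp_pos": TCP position; "eef_rot": TCP orientation; "contact_force": force on the tool from outside, world axes, zero at the start; "moment": the same for the moment, N m; "gripper_width": finger opening in m; "gripper_force": force on a finger pad.
Only numpy, scipy, OpenCV 4.12 (cv2) and the standard library are available. Lean on these libraries where they do the work, as an engineer would, in place of code of your own. Each camera call takes 0.05 s, during which the arm holds its last target. There are 200 camera calls.

## Task

Lengthen the telescopic arm that carries the lamp by exactly one hole, away from the robot: press its sprung button down and slide it along the slot until the button pops fully up in the next hole, the middle one. Let go, and leave the arm that carries the magnifier lens as it is.

Things in the scene. Friction and masses are not known exactly. Their poses are not given: they have to be found in the camera images.
- lamp_stand: Fixed stand whose arm ends in a white bell-shaped lamp, 68 mm wide. Foot 380 x 110 mm; two posts carry a level square aluminium outer tube 32 mm wide, 170 long, top 115 mm up; in its top face three 24 mm square holes, 50 mm centre to centre, joined by an 11 mm slot. Origin: on the bench, below the tube's axis. x points along the arm to the lamp, away from the robot; first hole at x = -90 mm.
- lamp_pad (a point): Middle of the flat pad on the lamp arm's black button cap, 131 mm above the bench when up; axes as the stand's. Cap 48 mm long (along x), 28 wide, 6 thick below the pad, 10 clear of the tube when up. A cross-lip, 6 thick and 8 high, stands at each end, 36 mm of flat pad between: shut fingers fit there, press the pad and can push a lip. Moves with the button.
- lamp_pole (a joint): Slide of the lamp arm's steel inner tube, which carries button and lamp, in m. Start about 0 (-0.002 to 0.002), in the first hole; grows as the arm lengthens; 0.050 = middle hole, 0.100 = last; stops at -0.004 and 0.104. Friction 1.5 N, a little more while the button rubs under the tube. Locked in a hole, it has 3 mm of play either way.
- lamp_button (a joint): Downward travel of the lamp arm's button in m: 0 up, 0.008 fully down; spring 3 N to start, 7 N fully down. An 18 mm square collar under it locks the tube in a hole until pressed over 6 mm; then the tube slides with the finger still pressing. Let go between holes, it stays 6 mm down under the tube and pops up on reaching a hole (within 3 mm of its centre).
- magnifier_pole (a joint): Inner tube of the second stand, in m, 0 = its first hole (3 mm of play). Same stand and button, but its arm ends in a flat black lens ring, 80 mm across. The stands are side by side, either way round; leave this one alone. A small brown jar and a flat grey slide box stand loose between them.

How it is judged (in metres and radians):
On the way:
1. the lamp arm's button is pressed down (value of joint lamp_button above 0.005 m), for 0.1 s.
At the end, for the whole second after the job is handed in: The lamp arm's inner tube is at 50 mm (within 5.5 mm, the play of the middle hole), its button popped up to within 2 mm of fully up; the magnifier arm is still in its first hole (within 5.5 mm) (value of joint lamp_pole between 0.0445 and 0.0555 m and value of joint lamp_button below 0.002 m and value of joint magnifier_pole between -0.0055 and 0.0055 m); the robot touches nothing.
It fails at once if the magnifier arm is slid out of its first hole (value of joint magnifier_pole above 0.008 m).
It also fails if it takes over 38 s, if anything falls off the work surface, if the arm or the gripper's body presses on something with over 40 N, if the wrist force passes 120 N, or if a joint passes its speed limit or range.

## Working session

There is one attempt and no reset: what is moved stays moved. The work goes in short steps, Python scripts to look and compute and a tool call to move; the robot and the scene stay as the last step left them, time stands still between calls to the robot, and variables do not carry over. Pictures are saved under pics/ and viewed, at most 10 in all, crops included, and the job is handed in when it is done.

Besides the shell and the picture viewer there is one more tool, called after "Request:" as name(argument=value, ...) on one line, values as JSON. step_arm: Moves the arm, as the interface text tells. Shift numbers are shares of 20 cm and turn numbers shares of 360 degrees, none past 1 either way. Its arguments: {"type":"object","properties":{"xyz":{"type":"array"},"yaw":{"type":"array"},"claw":{"type":"array"},"grip_force":{"type":"number"}},"required":["xyz","yaw","claw"]}

```bash
mkdir -p pics
cat > h.py <<'E'
import numpy as np, cv2
from plant import status, cams, job
def world_pts(name):
    st=status.get_state(); im,d=cams.capture(name); c=cams.calibration(name); K=c["mtx"]
    if name=="wrist":
        from scipy.spatial.transform import Rotation as R
        T=np.eye(4); T[:3,:3]=R.from_euler('xyz',st["eef_rot"],degrees=True).as_matrix(); T[:3,3]=st["tcp_pos"]; T=T@c["T_tool_cam"]
    else: T=np.linalg.inv(c["camera_from_world"])
    v,u=np.mgrid[:400,:640]
    P=np.stack([(u-K[0,2])/K[0,0]*d,(v-K[1,2])/K[1,1]*d,d],-1)
    W=P@T[:3,:3].T+T[:3,3]; W[d<=0]=np.nan
    return im,d,W
E
python3 - <<'E'
from h import *
s=status.get_state(); print({k:np.round(v,3) for k,v in s.items()})
for n in("top","scene"):
    im,d,W=world_pts(n); cv2.imwrite(f"pics/{n}0.png",im); np.save(f"{n}0.npy",W)
E
```

```text
{'time_s': np.float64(0.0), 'joints': array([ 8.6579e+01,  2.0592e+01,  6.3100e-01, -2.2000e-02, -7.0135e+01,
       -1.6506e+01]), 'qd': array([-0.04 ,  0.022, -0.034,  0.028, -0.13 ,  0.032]), 'joint_torque': array([-2.0000e-03, -5.8272e+01,  2.9305e+01,  6.9970e+00,  7.0000e-03,
       -0.0000e+00]), 'tcp_pos': array([0.23 , 0.634, 0.24 ]), 'eef_rot': array([ 1.79902e+02, -8.00000e-03, -1.99350e+01]), 'contact_force': array([-0.217,  0.322,  0.633]), 'moment': array([ 0.019, -0.018,  0.021]), 'gripper_force': np.float64(0.0), 'gripper_width': np.float64(0.087)}
```

View pics/top0.png

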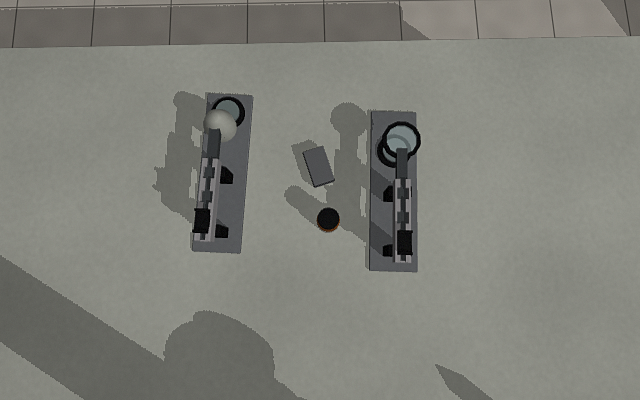

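View pics/scene0.png

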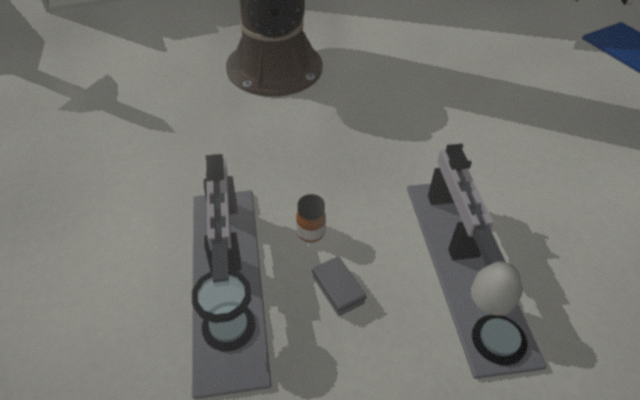

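The top view shows the lamp stand on the left: white bell at (221,125), black cap at (202,220), and tube slots at (209,170) and (206,190). The magnifier is on the right, with its ring at (402,140) and cap at (404,242). The scene view agrees: lamp at (497,290), its cap at (457,157). Next I'll measure the lamp cap and tube axis.

Run:
```python
from h import *
for n,box in(("top",(185,150,240,250)),("scene",(425,130,500,250))):
    W=np.load(f"{n}0.npy"); im=cv2.imread(f"pics/{n}0.png"); x0,y0,x1,y1=box
    m=np.zeros(im.shape[:2],bool); m[y0:y1,x0:x1]=1
    g=im.max(2); z=W[...,2]
    cap=m&(g<45)&(z>.122)&(z<.15); tube=m&(g>75)&(z>.105)&(z<.124)
    for nm,k in(("cap",cap),("tube",tube)):
        p=W[k]
        if len(p)<5: print(n,nm,len(p)); continue
        (c,s,a)=cv2.minAreaRect(p[:,:2].astype(np.float32)*1000)
        _,_,V=np.linalg.svd(p[:,:2]-p[:,:2].mean(0),full_matrices=False)
        print(n,nm,len(p),"rect",np.round(c,1),np.round(s,1),round(a,1),"z",np.percentile(z[k],[5,50,95]).round(4),"axis",np.degrees(np.arctan2(V[0,1],V[0,0])).round(1),"mean",p.mean(0).round(4))
    foot=m&0
W=np.load("top0.npy");im=cv2.imread("pics/top0.png")
z=W[...,2]; k=(abs(z-z[240,235])<.004)&(z>.006); k[:, :180]=0;k[:,265:]=0
r=cv2.minAreaRect(W[k][:,:2].astype(np.float32)*1000);print("foot",z[240,235],r)
s=W[...,2]; print("jar",W[218,328],"max z",np.nanmax(z[90:280,180:430]))
lm=(im.min(2)>120)&(z>.1); print("lamp",W[125,221])
```

```text
top cap 366 rect [514.7 234.7] [28.1 47.8] 86.8 z [0.1298 0.1326 0.1407] axis 175.7 mean [0.5148 0.2339 0.1339]
top tube 697 rect [562.7 231.3] [ 33.7 172.8] 85.8 z [0.1077 0.1156 0.1182] axis 178.1 mean [0.5686 0.2277 0.1148]
scene cap 31 rect [517.3 231.8] [22.8 44.6] 86.5 z [0.1281 0.1322 0.1389] axis -7.7 mean [0.5152 0.2316 0.1327]
scene tube 1156 rect [582.9 229.4] [ 34.7 216.9] 85.7 z [0.1063 0.1143 0.1167] axis 0.1 mean [0.5805 0.2267 0.1129]
foot 0.01148964491618576 ((646.1797485351562, 224.97946166992188), (110.40452575683594, 379.9098205566406), 85.76862335205078)
jar [ 0.51917319 -0.016253    0.07829944] max z 0.1438484903516749
lamp [0.71862245 0.20477881 0.11066987]
```

Request:
step_arm(xyz=[[1, 0.69, 0], [1, 0.69, 0], [1, 0.69, 0], [1, 0.69, 0], [1, 0.69, 0], [1, 0.69, 0], [1, 0.69, 0], [1, 0.69, 0], [1, 0.69, 0]], yaw=[-0.0437, -0.0437, -0.0437, -0.0437, -0.0437, -0.0437, -0.0437, -0.0437, -0.0437], claw=[1, 1, 1, 1, 1, 1, 1, 1, 1])

```text
time_s: 0.85
tcp_pos: [0.3712, 0.4366, 0.2405]
eef_rot: [-180.0, 0.0, -4.2]
contact_force: [0.9, 0.4, 0.8]
gripper_width: 0.0333
gripper_force: 0.0
```

Request:
step_arm(xyz=[[0.79, 0.955, 0], [0.79, 0.955, 0], [0.79, 0.955, 0], [0.79, 0.955, 0], [0.79, 0.955, 0], [0.79, 0.955, 0], [0.79, 0.955, 0], [0.79, 0.955, 0], [0.79, 0.955, 0], [0.79, 0.955, 0]], yaw=[0, 0, 0, 0, 0, 0, 0, 0, 0, 0], claw=[1, 1, 1, 1, 1, 1, 1, 1, 1, 1])

```text
time_s: 1.68
tcp_pos: [0.5142, 0.236, 0.2403]
eef_rot: [180.0, 0.0, -4.1]
contact_force: [-0.8, 0.6, -0.4]
gripper_width: 0.0006
gripper_force: 0.0
```

Run:
```python
from h import *
im,d,W=world_pts("wrist"); cv2.imwrite("pics/w1.png",im); np.save("w1.npy",W)
s=status.get_state(); print(s["tcp_pos"],s["eef_rot"],s["gripper_width"],s["contact_force"])
g=im.max(2); z=W[...,2]
for nm,k in(("cap",(g<60)&(z>.122)&(z<.15)),("tube",(g>75)&(z>.105)&(z<.124))):
    n,l,st,_=cv2.connectedComponentsWithStats(k.astype(np.uint8))
    for i in range(1,n):
        if st[i,4]>150: print(nm,st[i],np.round(cv2.minAreaRect(W[l==i][:,:2].astype(np.float32)*1000)[0],1),np.round(cv2.minAreaRect(W[l==i][:,:2].astype(np.float32)*1000)[1],1),cv2.minAreaRect(W[l==i][:,:2].astype(np.float32)*1000)[2],np.percentile(z[l==i],[5,50,95]))
```

```text
[0.51403508 0.23608755 0.24042525] [ 1.79998087e+02  1.21414111e-02 -4.07259557e+00] 0.00024921876069091103 [0.01915794 0.57244537 0.23399428]
cap [ 306  178   36   60 1953] [514.1 236. ] [27.2 47.6] 86.19440460205078 [0.12999364 0.13138795 0.1394959 ]
tube [ 303    0   36  243 3701] [571.9 239.4] [ 25.9 194.4] 81.80834197998047 [0.10592505 0.10780399 0.11577744]
tube [ 330   31   16  157 1584] [585.8 220. ] [ 11.  120.9] 85.8825454711914 [0.10716887 0.11487069 0.11618045]
```

View pics/w1.png

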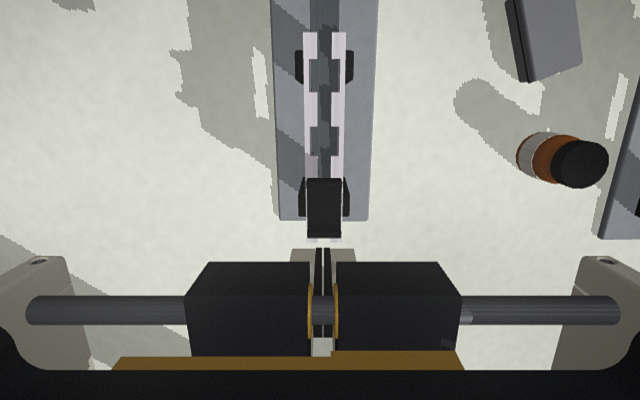

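The wrist view shows the cap at (324,208), measured at (0.514, 0.236, 0.131). That is within 1.5 mm of the top view, and the TCP is right above it. Descending to just above the pad.

Request:
step_arm(xyz=[[0, 0, 0.2], [0, 0, 0.38], [0, 0, 0.45], [0, 0, 0.45], [0, 0, 0.45], [0, 0, 0.46], [0, 0, 0.47], [0, 0, 0.48], [0, 0, 0.49], [0, 0, 0.5], [0, 0, 0.505], [0, 0, 0.505], [0, 0, 0.505]], yaw=[0, 0, 0, 0, 0, 0, 0, 0, 0, 0, 0, 0, 0], claw=[1, 1, 1, 1, 1, 1, 1, 1, 1, 1, 1, 1, 1])

```text
time_s: 2.82
tcp_pos: [0.5152, 0.2353, 0.1402]
eef_rot: [-179.9, -0.1, -4.2]
contact_force: [-0.3, 2.0, 6.0]
gripper_width: 0.0006
gripper_force: 2.6
```

Request:
step_arm(xyz=[[0, 0, 0.005], [0, 0, 0.01], [0, 0, 0.015], [0, 0, 0.015]], yaw=[0, 0, 0, 0], claw=[1, 1, 1, 1])

```text
time_s: 3.15
tcp_pos: [0.5154, 0.2352, 0.1374]
eef_rot: [-179.9, -0.1, -4.2]
contact_force: [-0.7, 2.5, 6.8]
gripper_width: 0.0003
gripper_force: 3.3
```

Request:
step_arm(xyz=[[0.015, 0, 0.001], [0.03, 0, 0.001], [0.045, 0, 0.001], [0.06, 0, 0.001], [0.075, 0, 0.001], [0.09, 0, 0.001], [0.105, 0, 0.001], [0.12, 0, 0.001], [0.12, 0, 0.001], [0.12, 0, 0.001]], yaw=[0, 0, 0, 0, 0, 0, 0, 0, 0, 0], claw=[1, 1, 1, 1, 1, 1, 1, 1, 1, 1])

```text
time_s: 3.98
tcp_pos: [0.5399, 0.2335, 0.1374]
eef_rot: [-179.9, -0.1, -4.2]
contact_force: [1.6, 2.1, 6.7]
gripper_width: 0.0003
gripper_force: 3.3
```

```bash
cat > cap.py <<'E'
from h import *
import sys
im,d,W=world_pts("wrist"); cv2.imwrite(sys.argv[1],im)
s=status.get_state(); print(s["time_s"],s["tcp_pos"],s["contact_force"])
g=im.max(2); z=W[...,2]
k=(g<60)&(z>.112)&(z<.15); k[:, :285]=0;k[:,365:]=0
n,l,st,_=cv2.connectedComponentsWithStats(k.astype(np.uint8))
u=np.array([np.cos(np.radians(-4.2)),np.sin(np.radians(-4.2))])
for i in range(1,n):
    if st[i,4]>80:
        p=W[l==i]; a=(p[:,:2]-[.5141,.236])@u
        print(st[i],"along from start cap centre",np.percentile(a,[1,99])*1000,"z",np.percentile(p[:,2],[5,50,95]))
E
python3 cap.py pics/w2.png
```

```text
4.0333 [0.53984996 0.23346127 0.13746297] [1.25921632 0.87621951 7.73886966]
[ 296  221   55   75 1869] along from start cap centre [11.39109384 48.57949019] z [0.12120745 0.1287828  0.14410604]
```

View pics/w2.png

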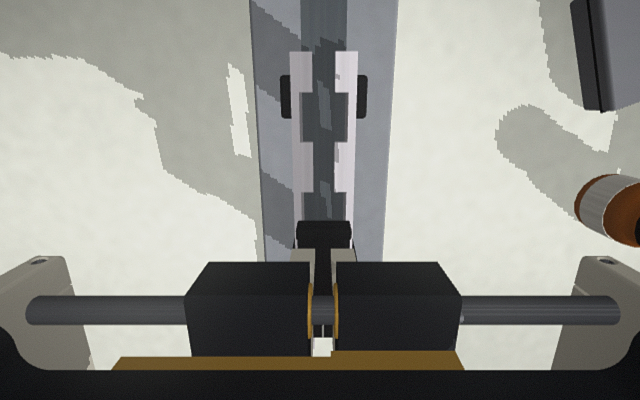

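The view shows the cap's front lip at (323,232), 24.6 mm past its starting place, so the tube is moving with the finger. I'll slide about 20 mm more, then ease up so the button only rests under the tube and push it by the front lip into the hole.

Request:
step_arm(xyz=[[0.015, 0, 0], [0.03, 0, 0], [0.045, 0, 0], [0.06, 0, 0], [0.075, 0, 0], [0.09, 0, 0], [0.1, 0, 0], [0.1, 0, 0], [0.1, 0, -0.01], [0.1, 0, -0.022], [0.1, 0, -0.022]], yaw=[0, 0, 0, 0, 0, 0, 0, 0, 0, 0, 0], claw=[1, 1, 1, 1, 1, 1, 1, 1, 1, 1, 1])

```text
time_s: 4.95
tcp_pos: [0.5583, 0.231, 0.1408]
eef_rot: [180.0, 0.0, -4.2]
contact_force: [-0.2, 0.6, 0.3]
gripper_width: 0.0005
gripper_force: 0.0
```

```bash
python3 cap.py pics/w3.png
```

```text
5.0 [0.55816548 0.23097768 0.14046365] [ 0.20895363 -0.23440962  0.15299311]
[ 294  217   55   79 1971] along from start cap centre [29.3731119  68.37785177] z [0.12360061 0.1293215  0.1430427 ]
```

Request:
step_arm(xyz=[[0.01, 0, -0.003], [0.02, 0, -0.003], [0.03, 0, -0.003], [0.04, 0, -0.003], [0.045, 0, -0.003], [0.05, 0, -0.003], [0.055, 0, -0.003], [0.055, 0, -0.003]], yaw=[0, 0, 0, 0, 0, 0, 0, 0], claw=[1, 1, 1, 1, 1, 1, 1, 1])

```text
time_s: 5.67
tcp_pos: [0.5699, 0.2304, 0.1417]
eef_rot: [180.0, -0.0, -4.2]
contact_force: [-1.7, -1.9, 4.9]
gripper_width: 0.0003
gripper_force: 5.2
```

```bash
python3 cap.py pics/w4.png
```

```text
5.7167 [0.57006271 0.23041828 0.14187423] [-1.31075693 -2.64927694  4.49827809]
[ 295  231   54   65 1332] along from start cap centre [39.47517125 72.8111368 ] z [0.12442154 0.13469868 0.1453    ]
```

The upward force of about 4.7 N shows the button has popped up against the finger, with the cap at about +49 mm. Lifting off.

Request:
step_arm(xyz=[[0, 0, -0.02], [0, 0, -0.05], [0, 0, -0.1], [0, 0, -0.25], [0, 0, -0.4], [-0.2, 0, -0.5], [-0.3, 0, -0.5], [-0.3, 0, -0.5], [-0.3, 0, -0.5]], yaw=[0, 0, 0, 0, 0, 0, 0, 0, 0], claw=[1, 1, 1, 1, 1, 1, 1, 1, 1])

```text
time_s: 6.47
tcp_pos: [0.5092, 0.2355, 0.2433]
eef_rot: [-179.9, -0.1, -4.1]
contact_force: [-0.2, -0.6, -1.0]
gripper_width: 0.0006
gripper_force: 0.0
```

```bash
python3 cap.py pics/w5.png
```

```text
6.5167 [0.5097578  0.23538598 0.24254432] [ 0.76965584 -1.19331016 -0.62985694]
[ 305  109   37   65 2245] along from start cap centre [25.54927712 72.17763255] z [0.13001585 0.13132775 0.13950199]
```

View pics/w5.png

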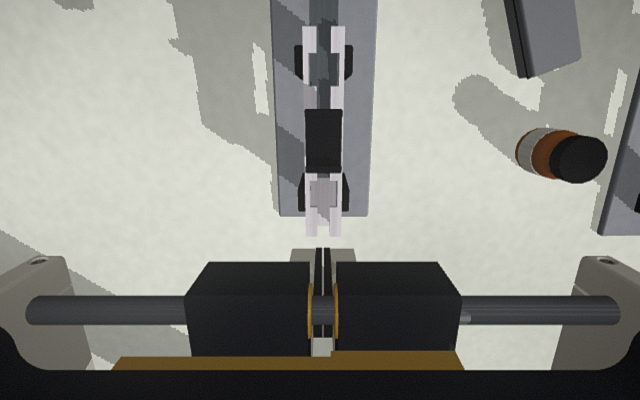

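The cap is now at (323,140), over the middle hole, with the first hole at (323,195) and the last at (323,70) both free. It sits about 49 mm along, and its pad is at z = 0.131, fully up. Nothing is touching it, so I'm handing the job in.

```bash
python3 -c "
from plant import job
print(job.close_job())"
```

```text
the job is handed in; nothing more can be done
None
```

The lamp arm is one hole longer: its button is fully up in the middle hole at about 49 mm, the robot is clear and never went near the magnifier arm, and the job was handed in at about 6.5 s (no verdict was shown).

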